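# Unbolt the specimen carrier against its spring safety catch

### The job

Unbolt the grey specimen carrier so that its lid springs ajar: hold the long black spring catch bar down with one fingertip and, while it is held, push the bolt's upright steel lug with the other fingertip to the left along the deck, out of the lid's eye, until it is all the way back. Only then lift the fingers off so that the catch springs up again and keeps the bolt drawn. Push only: do not pinch or force the bolt, and leave the padlock, dropper bottle, coverslip carton and spare lens ring lying where they are.

Things in the scene. Friction and masses are not known exactly. Their poses are not given: they have to be found in the camera images.
- carrier: Grey specimen carrier fixed on the worktop, 220 (x) x 260 (y) x 90 mm high; its yaw varies. Origin: centre of its underside; x points away from the robot, y to its left, z up. Front part, x -110 to -18 mm: closed deck, top at z = 90 mm, with bolt and catch. Behind it: compartment under a window lid, lid top at z = 96 mm when shut.
- bolt_lug: Upright steel lug on top of the bolt bar, part of the bolt, by which it is pushed: 18 (x) x 12 (y) x 22 mm high. Origin: centre of its foot on the bar (carrier x = -42, y = -5, z = 106 mm with the bolt home); its top is 22 mm above. Axes as the carrier's. A fingertip goes on its right (-y) side and pushes to +y.
- bolt (a joint): Slide of the bolt along the carrier's +y (left), m: 0 = home, nose through the lid's eye; 0.034 = fully back at its stop. With the catch up it can move only 1.5 to 3 mm. The nose leaves the eye at 0.020; from 0.026 to the stop the catch can spring up into a second notch and lock it. Sliding friction about 3 N; no spring.
- catch_cap: Black ribbed push bar of the spring catch, parallel to the bolt on the robot's side of it, 26 (x) x 86 (y) mm, flat top. Origin: centre of its top face (carrier x = -86, y = -8, z = 118 mm when up), 44 mm in front of the bolt's centre line. Axes as the carrier's. It moves straight down; the 36 x 96 mm bezel round it stands to z = 104 mm.
- catch (a joint): How far the catch bar is pressed down, m: 0 = up, 0.010 = at its stop. 3.6 N starts it, 6.6 N at the stop; it springs back. Its tooth leaves the bolt's notch at 0.006: press to 0.007 to 0.0095. With the bar held there, the other fingertip at the same height is 2 to 5 mm above the bolt bar, beside the lug.
- lid (a joint): Hinge of the lid at the carrier's far edge, rad: 0 = shut (0.01 while bolted), 0.26 = sprung ajar (front edge about 34 mm up). A spring and damper open it by themselves within about a second once the bolt's nose is out of the eye.
- padlock: Steel padlock body, 26 x 47 x 33 mm, taken off and lying loose on the right-hand front corner of the carrier's deck; origin: centre of its underside.
- dropper: Amber dropper bottle, 35 mm across, 104 mm tall, standing loose on the worktop to the right of the carrier; origin: centre of its underside.
- coverslips: Small blue coverslip carton, 42 x 58 x 21 mm, loose on the worktop to the left of the carrier; origin: centre of its underside.
- spare_lens: Black ring-shaped spare microscope lens, 52 mm across, 17 mm high, lying loose on the worktop in front of the carrier; origin: centre of its underside.
- bolt_line (a point): Fixed point of the carrier on the bolt's centre line, on the deck (carrier x = -42, y = 0, z = 90 mm). Bolt: flat steel bar along y, 18 mm wide, top 16 mm above this point, held by two saddles at y = -62 to -50 and 40 to 52 mm (28 mm wide, 20 mm high). The lid's steel eye stands round the bolt's nose at y = -70 to -64 mm, x within 15 mm of the line, 23 mm high.

How it is judged:
On the way, in this order (a step that is already met when the one before it is completed fails the run):
1. a fingertip holds the catch bar down while the bolt is still home (value of joint catch above 0.006 m and contact force between the fingers and catch_cap above 1 N and value of joint bolt below 0.005 m), for 0.2 s.
2. the bolt is pushed all the way back with the catch bar still held down by a fingertip (value of joint bolt above 0.027 m and value of joint catch above 0.006 m and contact force between the fingers and catch_cap above 1 N), for 0.05 s.
At the end, for the whole second after the job is handed in: The bolt is back (more than 25.5 mm of 34 mm), the catch has sprung up (within 2 mm of fully up) and locks it there, and the lid stands ajar by more than 0.2 rad (value of joint bolt above 0.0255 m and value of joint catch below 0.002 m and value of joint lid above 0.2 rad and velocity of joint bolt below 0.01 m/s); the robot touches nothing.
It fails at once if the bolt lug is pinched or forced (more than 40 N from the fingers) (contact force between the fingers and bolt_lug above 40 N).
It fails at once if the padlock is moved by more than 20 mm, pushed or lifted (distance of padlock from where it was at the start of the episode above 0.02 m).
It fails at once if the dropper bottle is moved by more than 20 mm or tipped (distance of dropper from where it was at the start of the episode above 0.02 m or angle between dropper's own z axis and vertical above 0.4 rad).
It fails at once if the coverslip carton is moved by more than 20 mm, pushed or lifted (distance of coverslips from where it was at the start of the episode above 0.02 m).
It fails at once if the spare lens ring is moved by more than 20 mm, pushed or lifted (distance of spare_lens from where it was at the start of the episode above 0.02 m).
It also fails if it takes over 40 s, if anything falls off the work surface, if the arm or the gripper's body presses on something with over 40 N, if the wrist force passes 120 N, or if a joint passes its speed limit or range.

### The arm

A 6-joint arm with a two-finger parallel gripper is mounted at the origin on a cart in front of the work surface, level with it; the furniture and walls round the work are solid. World frame = base frame: x ahead of the robot, y to its left, z up, the work surface at z = 0. Lengths are in m, angles in rad, forces in N, time in s.
With the tool pointing down it reaches from about 0.25 to 0.775 m from the base axis. Payload 4 kg.
Tool frame: the origin (TCP) lies between the finger pads; the fingertips stand 14 mm ahead of it and the grasp point (between the pads) lies 5 mm behind it (nose_length is the distance from the TCP to the fingertips, in m); z points along the fingers, y is the line along which they close (so a half turn about z gives the same grasp; the last joint's range is limited). The gripper opens to 94 mm and grips with 3 to 60 N. Pads are 16 mm wide; open, the fingers measure 119 mm over their backs; the gripper's body (75 mm by 177 mm) begins 78 mm behind the grasp point.
Start: joints at [-1.291, 0.087, 1.371, -0, 1.684, -0.103], TCP at [0.205, -0.51, 0.22] pointing down, gripper open.
Joint ranges: [-3.1, 3.1], [-0.76, 2.03], [0.27, 2.55], [-1.08, 4.22], [0.17, 2.65], [-2.57, 2.57]. Speed limits (rad/s): [2.79, 2.79, 3.14, 3.14, 3.14, 3.14].

### API

Orientations are given as [roll, pitch, yaw] about the fixed x, y, z axes, in that order (R = Rz(yaw) Ry(pitch) Rx(roll)).
In Python, from bench import * gives the robot as it stands.
- The arm moves only by the tool move_arm, never from a script. Its argument "steps" is one flat list of numbers, 7 for each row, row after row: the turn, a rotation vector about the world's x, y, z in rad, then the shift along the world's x, y, z in m, then the opening, from 0 (shut) to 1 (fully open). A call has 1 to 12 rows; each row is the pose to reach, as a shift and turn from the pose commanded when the call began; what a row does not reach only later rows make up. A row lasts 1/10 s, in which the tool goes at most 50 mm and 8.59 degrees, less where a joint would pass 70% of its speed; a pose out of reach is approached as far as the arm can. A call with a gripper value outside its range is refused whole. The fingers move at their own pace and stop on an object; the grip force is fixed at half the most. Time passes only in rows, so rows that repeat a pose let the fingers close. It gives the time, the measured TCP pose, the force, the opening and the grip force at its end, in the units of the state.
- get_obs(): the state, without advancing time (a new reading comes with each control period).
- snapshot(name): name is "scene" or "top"; returns (picture, depth): 480x640x3 uint8, red, green, blue; 480x640 float32, m along the optical axis (not along the pixel's ray), 0 where there is no reading.
- camera_model(name): a dict with "fx", "fy", "cx", "cy" (pixels), "rvec" (rotation vector, rad) and "tvec" (3), from world to camera coordinates, as OpenCV has them. Camera axes: x right, y down, z forward; pixel columns grow to the right and rows downward; lengths in m; the calibration is good to about 2 mm. A picture is of the moment at which its call begins. camera_model takes no time and is no camera call.
- close_job(): hands the job in; it is judged then, once.
Trained networks look in the newest picture that a camera, given by its name, has taken for a name from the list of things; names that differ only in an ending like _2 or _b are one class to them, and where a whole thing is asked for, a point or a joint stands for the part that bears it (a point fixed in the world has none). Each returns a list of dicts, best first, with "score" (0 to 1); they miss things now and then, are a little off and sometimes report something else, mostly with a low value. They report only what shows in the picture. A call takes as long as a camera call.
- silhouettes(camera, target): "pixels" (480x640 bool, what is visible of it) and "uv" ([column, row] in pixels, amid what is visible of it).
- spot_point(camera, target): "uv" ([column, row] in pixels: a listed point, or the origin of a listed thing).
The state is a dict: "time": time; "joint_positions": joint angles; "qvel": joint speeds; "joint_torque": joint torques, N m; "tool_pos": TCP position; "ee_rot": TCP orientation; "wrist_force": force on the tool from outside, world axes, zero at the start; "wrist_torque": the same for the moment, N m; "width": finger opening in m; "finger_force": force on a finger pad.
Only numpy, scipy, OpenCV 4.12 (cv2) and the standard library are available. Lean on these libraries where they do the work, as an engineer would, in place of code of your own. Each camera call takes 0.05 s, during which the arm holds its last target. There are 200 camera calls.

## Working session

There is one attempt and no reset: what is moved stays moved. The work goes in short steps, Python scripts to look and compute and a tool call to move; the robot and the scene stay as the last step left them, time stands still between calls to the robot, and variables do not carry over. Pictures are saved under pics/ and viewed, at most 10 in all, crops included, and the job is handed in when it is done.

Besides the shell and the picture viewer there is one more tool, called after "Request:" in YAML: its name, and indented under it one key for each argument. move_arm: Moves the arm, as the interface text tells. Its arguments: {"type":"object","properties":{"steps":{"type":"array"}},"required":["steps"]}

```bash
mkdir -p pics
cat > h.py <<'E'
from bench import *
import numpy as np, cv2
from scipy.spatial.transform import Rotation as Rn
def cam(n):
    c=camera_model(n); R=Rn.from_rotvec(np.array(c["rvec"]).ravel()).as_matrix(); return c,R,np.array(c["tvec"]).ravel()
def at_z(n,uv,z):
    c,R,t=cam(n); d=R.T@np.array([(uv[0]-c["cx"])/c["fx"],(uv[1]-c["cy"])/c["fy"],1]); o=-R.T@t
    return o+d*(z-o[2])/d[2]
def cloud(n,D):
    c,R,t=cam(n); v,u=np.mgrid[:480,:640]
    P=np.stack([(u-c["cx"])/c["fx"]*D,(v-c["cy"])/c["fy"]*D,D],-1)
    return (P-t)@R
E
python3 - <<'E'
from h import *
ims=[]
for n in ["scene","top"]:
    I,D=snapshot(n); cv2.imwrite(f"pics/{n}0.png",I[:,:,::-1]); np.save(f"{n}D.npy",D)
    for t,z in [("bolt_lug",.106),("catch_cap",.118),("bolt_line",.09),("padlock",.09),("carrier",0),("dropper",0),("coverslips",0),("spare_lens",0)]:
        for r in spot_point(n,t)[:2]:
            print(n,t,round(r["score"],2),np.round(r["uv"],1),np.round(at_z(n,r["uv"],z),4))
o=get_obs(); print({k:np.round(v,3) for k,v in o.items()})
E
```

```text
scene bolt_lug 0.53 [358.1 244.7] [ 0.4991 -0.1044  0.106 ]
scene catch_cap 0.79 [382.1 248.5] [ 0.4515 -0.1109  0.118 ]
scene catch_cap 0.54 [332.6 289.7] [0.4268 0.0293 0.118 ]
scene bolt_line 0.66 [353.8 254.8] [ 0.4987 -0.0942  0.09  ]
scene bolt_line 0.31 [333.2 287.9] [ 0.4555 -0.0014  0.09  ]
scene padlock 0.61 [406.1 241.3] [ 0.4655 -0.1954  0.09  ]
scene carrier 0.79 [334.9 289.7] [ 0.5334 -0.0864  0.    ]
scene coverslips 0.86 [291.5 363.7] [0.4449 0.0965 0.    ]
scene spare_lens 0.8 [408.4 331.6] [ 0.3684 -0.0947  0.    ]
top bolt_lug 0.49 [362.6 270.1] [ 0.4884 -0.0941  0.106 ]
top bolt_lug 0.29 [362.1 336.2] [ 0.3725 -0.0917  0.106 ]
top catch_cap 0.82 [368.5 294.5] [ 0.4449 -0.1033  0.118 ]
top bolt_line 0.78 [363.6 268.4] [ 0.4926 -0.0967  0.09  ]
top padlock 0.57 [419.3 282.7] [ 0.4662 -0.1967  0.09  ]
top carrier 0.79 [353.  254.1] [ 0.5281 -0.08    0.    ]
top dropper 0.84 [445.6 213.7] [ 0.6092 -0.2685  0.    ]
top coverslips 0.77 [265.7 295.1] [0.4465 0.0959 0.    ]
{'time': np.float64(0.9), 'joint_positions': array([-1.291,  0.087,  1.371, -0.   ,  1.684, -0.103]), 'qvel': array([-0.001,  0.001, -0.001, -0.   , -0.   , -0.002]), 'joint_torque': array([ 0.0000e+00, -3.4003e+01, -3.0260e+01,  7.2000e-02,  2.4000e-02,
       -0.0000e+00]), 'tool_pos': array([ 0.205, -0.51 ,  0.22 ]), 'ee_rot': array([3.141, 0.   , 0.383]), 'wrist_force': array([ 0.251, -0.177,  0.862]), 'wrist_torque': array([ 0.009, -0.049,  0.009]), 'finger_force': np.float64(0.0), 'width': np.float64(0.094)}
```

Run:
```python
import cv2,numpy as np
a=cv2.imread("pics/top0.png")[190:350,250:470]; b=cv2.imread("pics/scene0.png")[190:350,270:490]
cv2.imwrite("pics/c1.png",np.vstack([cv2.resize(x,None,fx=1.85*1,fy=1.85,interpolation=cv2.INTER_CUBIC) for x in (a,b)]))
from h import *
D=np.load("topD.npy");P=cloud("top",D)
# cap/lug by height
roi=np.zeros((480,640),bool);roi[230:330,280:440]=1
from math import *
for lo,hi in [(.111,.1185+.004),(.122,.135),(.083,.0945)]:
    m=roi&(P[...,2]>lo)&(P[...,2]<hi)
    n,l,s,c=cv2.connectedComponentsWithStats(m.astype(np.uint8))
    for i in range(1,n):
        if s[i,4]>8:
            q=P[l==i]; (cx,cy),(w,h),an=cv2.minAreaRect((q[:,:2]*1000).astype(np.float32))
            print(lo,s[i],np.round(q.mean(0),4),np.round([cx,cy,w,h,an],1))
```

```text
0.111 [394 254   7  17  61] [ 0.5021 -0.155   0.1144] [ 502.  -155.2   29.7    6.2   11. ]
0.111 [387 256   7   6  16] [ 0.5067 -0.1432  0.1125] [ 506.1 -143.8    8.3   11.6   34.1]
0.111 [333 267   5   5  10] [ 0.4896 -0.0442  0.1117] [488.9 -43.7   7.5   6.3  45.4]
0.111 [332 273   7   9  30] [ 0.476  -0.0452  0.1121] [476.3 -45.2  14.2  10.3  26.3]
0.111 [407 275  26  16 180] [ 0.4648 -0.1908  0.1212] [ 465.2 -192.4   22.8   44.     9. ]
0.111 [345 282  50  23 729] [ 0.4479 -0.1052  0.1182] [ 448.  -105.5   26.    86.1   10.6]
0.122 [359 263   9  11  70] [ 0.4901 -0.0938  0.1276] [490.5 -93.8  17.5  12.7   7.5]
0.122 [408 275  25  16 194] [ 0.4655 -0.1927  0.1233] [ 465.1 -192.    22.7   43.3    9.2]
0.083 [ 292  230  121   27 1759] [ 0.5474 -0.0518  0.0919] [539.4 -75.6 219.9  48.5  89.6]
0.083 [ 289  243  148   77 4587] [ 0.4666 -0.0795  0.0904] [469.3 -93.4  94.7 260.   10.7]
0.083 [377 282  10   2  10] [ 0.4668 -0.1286  0.0913] [ 466.8 -128.6    1.3   16.5   10.8]
0.083 [343 289  53  17  77] [ 0.4371 -0.095   0.0905] [ 440.9 -105.5   93.3   28.8   89.7]
```

View pics/c1.png

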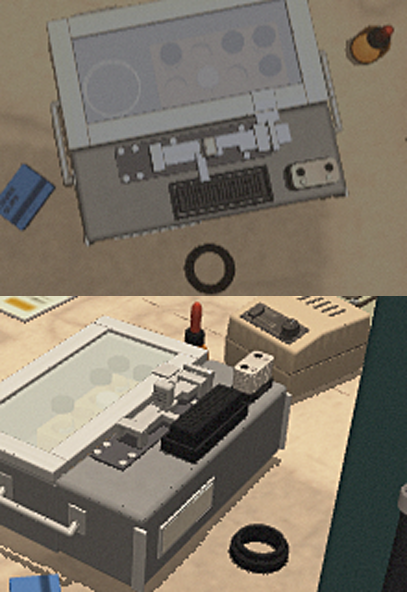

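The networks, the depth shapes and the picture agree: carrier yaw is about 10.7° and its origin about (0.531, -0.081). In the top crop the lug is at full-image pixel (363, 268), the cap at (369, 294) and the padlock at (419, 283). I'll check the surroundings before moving.

Run:
```python
from h import *
a=cv2.imread("pics/top0.png"); b=cv2.imread("pics/scene0.png")
cv2.imwrite("pics/c2.png",cv2.resize(np.hstack([a,b]),(800,300),interpolation=cv2.INTER_AREA))
for n in ["top","scene"]:
    P=cloud(n,np.load(n+"D.npy")); m=(np.load(n+"D.npy")>0)&(P[...,2]>.13)&(P[...,0]>.05)&(P[...,0]<.75)&(P[...,1]>-.75)&(P[...,1]<.3)
    k,l,s,c=cv2.connectedComponentsWithStats(m.astype(np.uint8))
    for i in range(1,k):
        if s[i,4]>40: q=P[l==i]; print(n,s[i],np.round(q.min(0),3),np.round(q.max(0),3))
```

```text
top [    0     0   640    53 24724] [ 0.621 -0.311  0.563] [0.678 0.245 0.678]
top [  70   80  104   74 4962] [0.631 0.221 0.13 ] [0.75  0.3   0.366]
top [ 601  188   39  117 2277] [ 0.427 -0.548  0.13 ] [ 0.612 -0.5    0.23 ]
top [ 228  433   92   47 3233] [ 0.155 -0.019  0.13 ] [0.221 0.114 0.351]
top [615 464  25  16 232] [ 0.177 -0.463  0.207] [ 0.208 -0.428  0.306]
scene [  431     0   209   457 55379] [ 0.05  -0.586  0.13 ] [0.615 0.116 0.559]
scene [  42  123   58  146 5400] [0.632 0.221 0.13 ] [0.749 0.3   0.365]
```

View pics/c2.png

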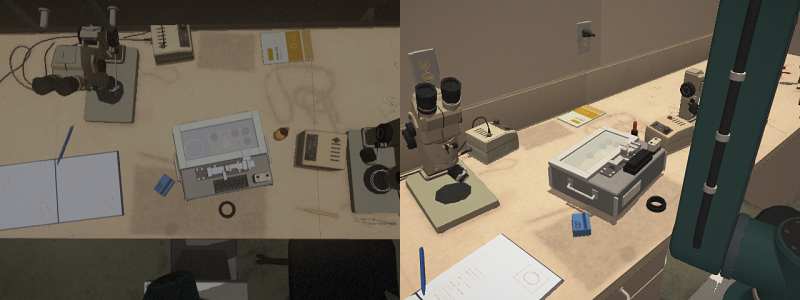

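The top view (left) shows a clear path from the start to the carrier. The microscope at the far right stays over 0.18 m off the line, and the carrier is around pixel (225, 160).

Request:
move_arm:
  steps: [0, 0, 0.12, 0.022, 0.033, 0, 0.335, 0, 0, 0.24, 0.045, 0.065, 0, 0.335, 0, 0, 0.36, 0.067, 0.098, 0, 0.335, 0, 0, 0.48, 0.09, 0.131, 0, 0.335, 0, 0, 0.6, 0.112, 0.163, 0, 0.335, 0, 0, 0.72, 0.134, 0.196, 0, 0.335, 0, 0, 0.84, 0.157, 0.229, 0, 0.335, 0, 0, 0.96, 0.179, 0.261, 0, 0.335, 0, 0, 1.08, 0.201, 0.294, 0, 0.335, 0, 0, 1.2, 0.224, 0.327, 0, 0.335, 0, 0, 1.3, 0.25, 0.362, -0.01, 0.335, 0, 0, 1.374, 0.268, 0.392, -0.02, 0.335]

```text
time: 2.1
tool_pos: [0.4748, -0.1164, 0.1998]
ee_rot: [3.14, 0.001, 1.761]
wrist_force: [0.1, -0.9, 0.1]
width: 0.0312
finger_force: 0.0
```

Request:
move_arm:
  steps: [0, 0, 0, -0.001, -0.001, -0.03, 0.335, 0, 0, 0, -0.001, -0.001, -0.052, 0.335, 0, 0, 0, -0.001, -0.001, -0.052, 0.335]

```text
time: 2.4
tool_pos: [0.4703, -0.1179, 0.1439]
ee_rot: [-3.135, -0.004, 1.758]
wrist_force: [-1.1, -0.1, -0.7]
width: 0.0315
finger_force: 0.0
```

Run:
```python
from h import *
o=get_obs(); print(np.round(o["tool_pos"],4),np.round(o["ee_rot"],4),np.round(o["wrist_force"],2))
out=[]
ey=np.array([-.1857,.9826]);ex=np.array([.9826,.1857]);O=np.array([.5312,-.0814])
for n,(r,c) in {"top":(230,320),"scene":(210,340)}.items():
    I,D=snapshot(n); a=I[r:r+80,c:c+110,::-1]; out.append(cv2.resize(a,None,fx=6,fy=3.6) if 0 else cv2.resize(a,None,fx=3.6,fy=3.6,interpolation=cv2.INTER_CUBIC))
    P=cloud(n,D); d=P[...,:2]-O; X=d@ex*1000;Y=d@ey*1000
    m=(P[...,2]>.132)&(P[...,2]<.165)&(abs(X+64)<60)&(abs(Y+25)<50)&(D>0)
    print(n,m.sum()); q=np.c_[X[m],Y[m],P[m][:,2]*1000]
    if len(q): print(np.percentile(q,[2,10,50,90,98],axis=0).round(1))
cv2.imwrite("pics/c3.png",np.vstack(out))
```

```text
[ 0.4703 -0.1179  0.1439] [-3.1352 -0.0039  1.7578] [-1.1  -0.05 -0.72]
top 0
scene 335
[[-93.7 -34.4 134.9]
 [-92.7 -31.  139. ]
 [-49.9 -18.6 151.4]
 [-42.4 -16.2 162.6]
 [-38.5 -15.  164.4]]
```

View pics/c3.png

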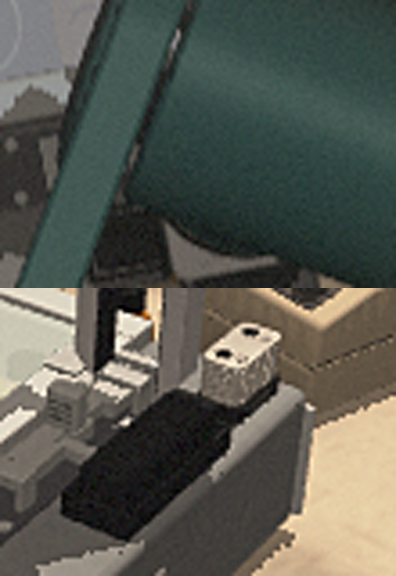

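The scene crop shows one finger over the cap's far part and the other just right of the lug, which is at crop (70, 400). In the depth data the fingers lie at carrier y from -34 to -15, which clears the lug. Next I'll go down gently.

Request:
move_arm:
  steps: [0, 0, 0, 0.001, 0, -0.005, 0.335, 0, 0, 0, 0.001, 0, -0.01, 0.335, 0, 0, 0, 0.001, 0, -0.014, 0.335, 0, 0, 0, 0.001, 0, -0.014, 0.335, 0, 0, 0, 0.001, 0, -0.014, 0.335]

```text
time: 3.0
tool_pos: [0.4734, -0.1193, 0.1335]
ee_rot: [3.141, -0.0, 1.757]
wrist_force: [0.1, 0.2, 0.1]
width: 0.0318
finger_force: 0.0
```

Request:
move_arm:
  steps: [0, 0, 0, 0, 0, -0.002, 0.335, 0, 0, 0, 0, 0, -0.004, 0.335, 0, 0, 0, 0, 0, -0.005, 0.335, 0, 0, 0, 0, 0, -0.005, 0.335, 0, 0, 0, 0, 0, -0.005, 0.335]

```text
time: 3.5
tool_pos: [0.4738, -0.1194, 0.1291]
ee_rot: [3.14, 0.001, 1.757]
wrist_force: [-0.2, 0.1, 4.2]
width: 0.0318
finger_force: 2.0
```

Request:
move_arm:
  steps: [0, 0, 0, 0, 0, -0.002, 0.335, 0, 0, 0, 0, 0, -0.004, 0.335, 0, 0, 0, 0, 0, -0.0055, 0.335, 0, 0, 0, 0, 0, -0.0055, 0.335, 0, 0, 0, 0, 0, -0.0055, 0.335, 0, 0, 0, 0, 0, -0.0055, 0.335]

```text
time: 4.1
tool_pos: [0.4738, -0.1194, 0.1234]
ee_rot: [3.141, 0.001, 1.757]
wrist_force: [-0.9, -0.9, 5.9]
width: 0.0317
finger_force: 2.8
```

Request:
move_arm:
  steps: [0, 0, 0, 0, 0, 0, 0.335, 0, 0, 0, 0, 0, 0, 0.335, 0, 0, 0, -0.0007, 0.004, 0, 0.335, 0, 0, 0, -0.0015, 0.008, 0, 0.335, 0, 0, 0, -0.0022, 0.012, 0, 0.335, 0, 0, 0, -0.0028, 0.015, 0, 0.335, 0, 0, 0, -0.0034, 0.018, 0, 0.335, 0, 0, 0, -0.0034, 0.018, 0, 0.335, 0, 0, 0, -0.0034, 0.018, 0, 0.335]

```text
time: 5.0
tool_pos: [0.4714, -0.1052, 0.1239]
ee_rot: [3.139, 0.009, 1.755]
wrist_force: [2.0, -9.0, 3.9]
width: 0.0313
finger_force: 5.1
```

Run:
```python
from h import *
o=get_obs(); print(np.round(o["tool_pos"],4),np.round(o["ee_rot"],4),np.round(o["wrist_force"],2))
ey=np.array([-.1857,.9826]);ex=np.array([.9826,.1857]);O=np.array([.5312,-.0814])
n="scene"; I,D=snapshot(n); cv2.imwrite("pics/c4.png",cv2.resize(I[200:320,290:450,::-1],None,fx=5,fy=5,interpolation=cv2.INTER_CUBIC))
for DD in (np.load("sceneD.npy"),D):
    P=cloud(n,DD); d=P[...,:2]-O; X=d@ex*1000;Y=d@ey*1000
    for lo,hi in [(.121,.131)]:
        m=(P[...,2]>lo)&(P[...,2]<hi)&(abs(X+42)<11)&(abs(Y)<38)&(DD>0)
        print(m.sum(),np.percentile(np.c_[X[m],Y[m],P[m][:,2]*1000],[3,15,50,85,97],axis=0).round(1).tolist())
    m=(abs(X+86)<9)&(Y>5)&(Y<32)&(DD>0)&(P[...,2]>.1); print("cap z",m.sum(),np.median(P[m][:,2]).round(4))
for r in spot_point(n,"bolt_lug")[:2]: print(r["score"],r["uv"])
```

```text
[ 0.4714 -0.1052  0.1239] [3.1393 0.0094 1.7553] [ 1.98 -9.04  3.86]
73 [[-50.3, -10.1, 121.2], [-49.1, -7.8, 122.9], [-42.8, -3.3, 127.1], [-36.6, -1.0, 129.1], [-33.3, 0.0, 129.9]]
cap z 159 0.1183
112 [[-50.1, -19.9, 121.3], [-48.3, -9.3, 123.2], [-44.5, 2.7, 127.3], [-37.1, 7.8, 129.2], [-34.2, 9.3, 130.3]]
cap z 1835 0.3249
0.44 [353.8, 248.0]
```

View pics/c4.png

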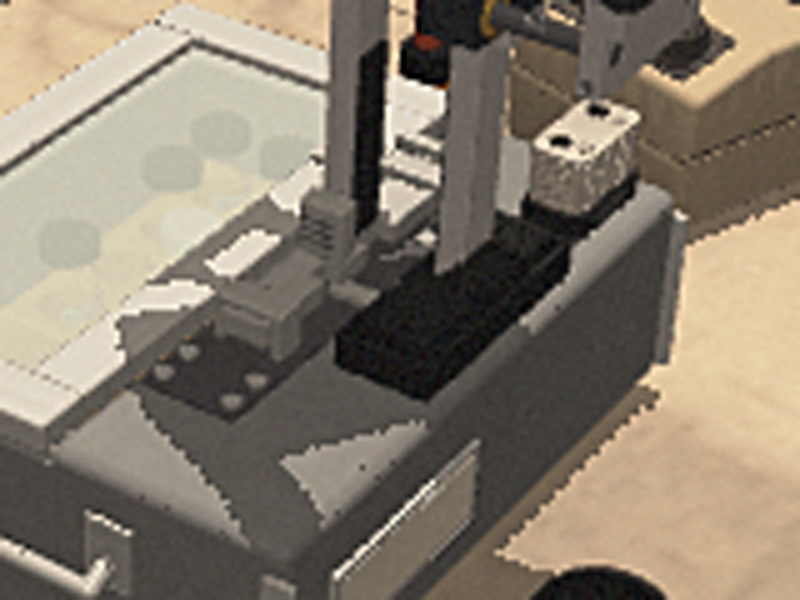

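The scene crop shows the catch bar down. The lug at crop (325, 225) has moved about 9 mm left with the finger behind it, so it is sliding freely and I'll keep pushing.

Request:
move_arm:
  steps: [0, 0, 0, -0.0006, 0.003, 0, 0.335, 0, 0, 0, -0.0011, 0.006, 0, 0.335, 0, 0, 0, -0.0017, 0.009, 0, 0.335, 0, 0, 0, -0.0023, 0.012, 0, 0.335, 0, 0, 0, -0.0029, 0.015, 0, 0.335, 0, 0, 0, -0.0034, 0.018, 0, 0.335, 0, 0, 0, -0.004, 0.021, 0, 0.335, 0, 0, 0, -0.004, 0.021, 0, 0.335, 0, 0, 0, -0.004, 0.021, 0, 0.335]

```text
time: 6.0
tool_pos: [0.4672, -0.0827, 0.1238]
ee_rot: [3.139, 0.006, 1.756]
wrist_force: [1.3, -6.1, 4.7]
width: 0.0318
finger_force: 3.6
```

Request:
move_arm:
  steps: [0, 0, 0, -0.0003, 0.0015, 0, 0.335, 0, 0, 0, -0.0007, 0.0035, 0, 0.335, 0, 0, 0, -0.0007, 0.0035, 0, 0.335, 0, 0, 0, -0.0007, 0.0035, 0, 0.335]

```text
time: 6.4
tool_pos: [0.4669, -0.0811, 0.1239]
ee_rot: [3.139, 0.01, 1.755]
wrist_force: [3.2, -9.3, 3.6]
width: 0.0315
finger_force: 6.0
```

Request:
move_arm:
  steps: [0, 0, 0, -0.0003, 0.002, 0, 0.335, 0, 0, 0, -0.0007, 0.004, 0, 0.335, 0, 0, 0, -0.0007, 0.004, 0, 0.335, 0, 0, 0, -0.0007, 0.004, 0, 0.335]

```text
time: 6.8
tool_pos: [0.4668, -0.0807, 0.1241]
ee_rot: [3.139, 0.018, 1.753]
wrist_force: [4.5, -19.1, 1.5]
width: 0.0318
finger_force: 10.5
```

Run:
```python
from h import *
ey=np.array([-.1857,.9826]);ex=np.array([.9826,.1857]);O=np.array([.5312,-.0814])
n="scene"; I,D=snapshot(n); cv2.imwrite("pics/c5.png",cv2.resize(I[200:320,290:450,::-1],None,fx=5,fy=5,interpolation=cv2.INTER_CUBIC))
P=cloud(n,D); d=P[...,:2]-O; X=d@ex*1000;Y=d@ey*1000
m=(P[...,2]>.121)&(P[...,2]<.131)&(abs(X+42)<11)&(abs(Y-20)<30)&(D>0)
print(m.sum(),np.percentile(np.c_[X[m],Y[m],P[m][:,2]*1000],[3,15,50,85,97],axis=0).round(1).tolist())
```

```text
112 [[-49.8, 6.3, 121.5], [-48.2, 14.1, 123.4], [-45.0, 27.3, 127.0], [-37.1, 32.6, 128.9], [-34.4, 33.8, 130.2]]
```

View pics/c5.png

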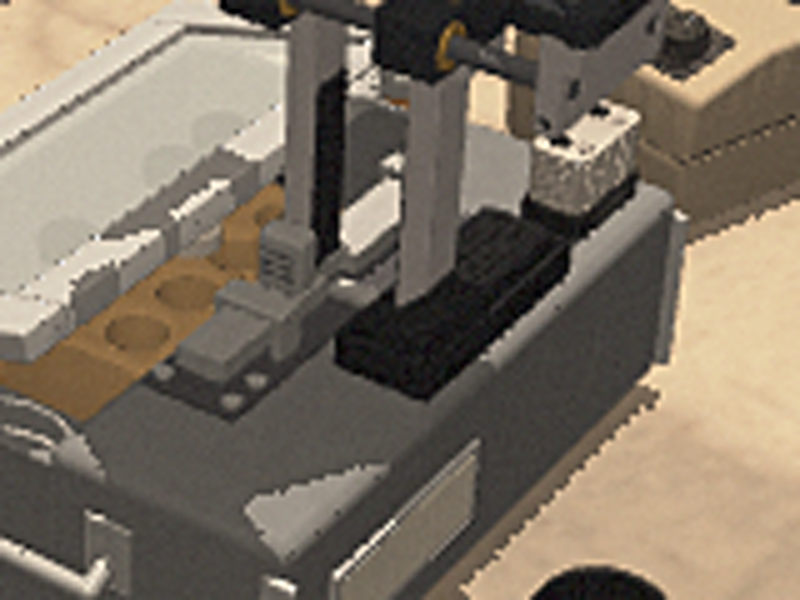

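The bolt is at its stop: the lug at crop (285, 255) has moved about 34 mm and the force is rising. The lid stands ajar. I'll take off the sideways load, then lift straight up.

Request:
move_arm:
  steps: [0, 0, 0, 0.0007, -0.004, 0, 0.335, 0, 0, 0, 0.0014, -0.008, 0, 0.335, 0, 0, 0, 0.0016, -0.009, 0, 0.335, 0, 0, 0, 0.0016, -0.009, 0, 0.335]

```text
time: 7.25
tool_pos: [0.4669, -0.0813, 0.1234]
ee_rot: [3.14, -0.001, 1.756]
wrist_force: [0.8, 1.6, 5.6]
width: 0.0311
finger_force: 3.3
```

Request:
move_arm:
  steps: [0, 0, 0, 0.0004, -0.002, 0.003, 0.335, 0, 0, 0, 0.0004, -0.002, 0.006, 0.335, 0, 0, 0, 0.0004, -0.002, 0.012, 0.335, 0, 0, 0, 0.0004, -0.002, 0.025, 0.335, 0, 0, 0, 0.0004, -0.002, 0.045, 0.335, 0, 0, 0, 0.0004, -0.002, 0.075, 0.335, 0, 0, 0, -0.02, -0.005, 0.11, 0.335, 0, 0, 0, -0.05, -0.01, 0.13, 0.335, 0, 0, 0, -0.08, -0.015, 0.13, 0.335, 0, 0, 0, -0.08, -0.015, 0.13, 0.335, 0, 0, 0, -0.08, -0.015, 0.13, 0.335]

```text
time: 8.35
tool_pos: [0.386, -0.0971, 0.2532]
ee_rot: [3.141, 0.001, 1.756]
wrist_force: [-0.8, 0.5, 0.3]
width: 0.0311
finger_force: 0.0
```

Run:
```python
from h import *
o=get_obs(); print(np.round(o["tool_pos"],4),np.round(o["qvel"],3),np.round(o["wrist_force"],2))
ey=np.array([-.1857,.9826]);ex=np.array([.9826,.1857]);O=np.array([.5312,-.0814])
n="scene"; I,D=snapshot(n); cv2.imwrite("pics/c6.png",cv2.resize(I[200:320,290:450,::-1],None,fx=5,fy=5,interpolation=cv2.INTER_CUBIC))
P=cloud(n,D); d=P[...,:2]-O; X=d@ex*1000;Y=d@ey*1000
m=(P[...,2]>.121)&(P[...,2]<.131)&(abs(X+42)<11)&(abs(Y-20)<30)&(D>0)
print("lug",m.sum(),np.percentile(Y[m],[3,50,97]).round(1))
m=(abs(X+86)<9)&(abs(Y+8)<38)&(D>0)&(P[...,2]>.1); print("cap z",m.sum(),np.median(P[m][:,2]).round(4))
```

```text
[ 0.386  -0.0971  0.2532] [ 0.013  0.034 -0.005  0.006 -0.007  0.001] [-0.78  0.5   0.29]
lug 75 [22.5 30.  33.9]
cap z 501 0.1198
```

View pics/c6.png

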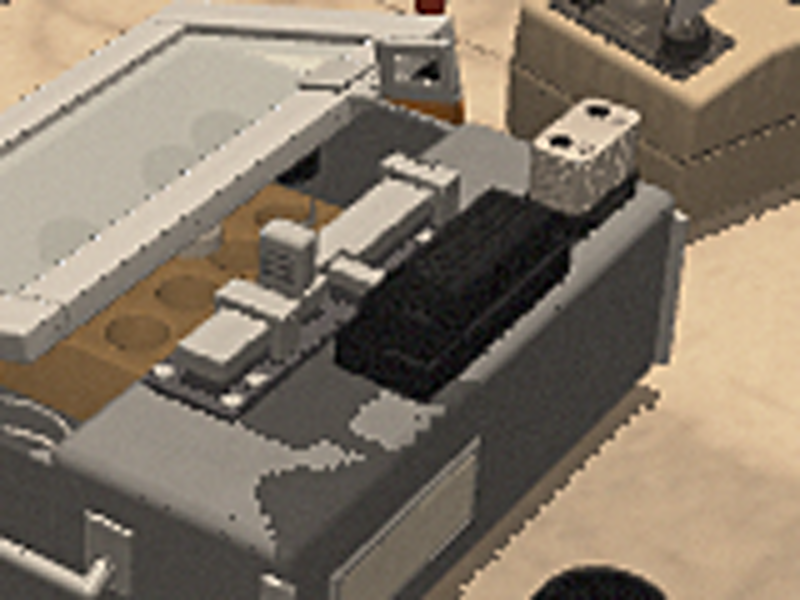

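The picture shows the catch bar up again, with its top at about z = 119 mm. The lug at crop (287, 250) is about 34 mm back, the lid is ajar, the padlock is where it was and the robot is clear.

```bash
python3 -c "
from bench import *
print(close_job())"
```

```text
the job is handed in; nothing more can be done
None
```

The job is handed in, verdict not shown: the last picture before hand-in had the bolt drawn about 34 mm, the catch sprung up, the lid ajar and the arm clear.

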